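Show which battery goes where, then call the helper

ROBOT

A 6-joint arm with a two-finger parallel gripper is mounted at the origin on a cart in front of the work surface, level with it; the furniture and walls round the work are solid. World frame = base frame: x ahead of the robot, y to its left, z up, the work surface at z = 0. Lengths are in m, angles in rad, forces in N, time in s.
With the tool pointing down it reaches from about 0.375 to 0.975 m from the base axis. Payload 3.8 kg.
Tool frame: the origin (TCP) lies between the finger pads, 19 mm behind the fingertips; this is the grasp point; z points along the fingers, y is the line along which they close (so a half turn about z gives the same grasp; the last joint's range is limited). The gripper opens to 85 mm and grips with 20 to 120 N. Pads are 22 mm wide; open, the fingers measure 114 mm over their backs; the gripper's body (76 mm by 85 mm) begins 54 mm behind the grasp point. The pads swing forward as they close: fully open they stand 13 mm farther back than shut.
Start: joints at [1.124, 0.264, 1.604, -0, 1.274, -0.037], TCP at [0.269, 0.619, 0.25] pointing down, gripper open.
Joint ranges: [-2.63, 2.63], [-0.94, 2.18], [0.31, 2.57], [-1.31, 4.45], [0, 2.66], [-2.55, 2.55]. Speed limits (rad/s): [2.57, 2.57, 3.14, 3.14, 3.14, 3.14].

INTERFACE

Orientations are given as a rotation vector (axis times angle).
In Python, from workcell import read_state, viewer, bot gives the robot as it stands.
- The arm moves only by the tool jog_arm, never from a script. Its argument "increments" is a list that holds one entry, the list of rows, each a list of 7 numbers: the shift along the tool's x, y, z in units of 30 mm (1.0 is 30 mm), then the turn, a rotation vector about the tool's x, y, z in units of 6 degrees (1.0 is 6 degrees), then the opening, from -1 (shut) to 1 (fully open). A call has exactly 5 rows; each row shifts and turns the commanded pose from where the row before left it, along the tool's axes as they then stand; what a row does not reach is not made up. A row lasts 1/12 s, in which the tool goes at most 41.7 mm and 7.16 degrees, less where a joint would pass 70% of its speed; a pose out of reach is approached as far as the arm can. A call is refused whole if a number of a shift passes 1 or a number of a turn 1, either way. A call with a gripper value outside its range is refused whole. The fingers move at their own pace and stop on an object; "force" is the grip in N (left out, the last holds). Time passes only in rows, so rows that do not move let the fingers close, or fill a call up. It gives the time, the measured TCP pose, the force, the opening and the grip force at its end, in the units of the state.
- read_state(): the state, without advancing time (a new reading comes with each control period).
- viewer.read_camera(name): name is "scene" or "side" or "wrist"; returns (picture, depth): 400x640x3 uint8, blue, green, red; 400x640 float32, m along the optical axis (not along the pixel's ray), 0 where there is no reading.
- viewer.camera_params(name): a dict with "fx", "fy", "cx", "cy" (pixels), "R" (3x3) and "t" (3): a world point X has camera coordinates R X + t; the wrist camera has in their place "hand_eye" (4x4, takes a point from camera to tool coordinates, whose origin is the TCP and whose axes are the flange's). Camera axes: x right, y down, z forward; pixel columns grow to the right and rows downward; lengths in m; the calibration is good to about 2 mm. A picture is of the moment at which its call begins: read the wrist's pose just before it. camera_params takes no time and is no camera call.
- bot.finish_job(): hands the job in; it is judged then, once.
The state is a dict: "time": time; "q": joint angles; "joint_vel": joint speeds; "joint_torque": joint torques, N m; "tool_pos": TCP position; "tcp_rot": TCP orientation; "wrist_force": force on the tool from outside, world axes, zero at the start; "torque": the same for the moment, N m; "width": opening from 0.0 (shut) to 1.0 (fully open); "grip_force": force on a finger pad.
Only numpy, scipy, OpenCV 4.12 (cv2) and the standard library are available. Lean on these libraries where they do the work, as an engineer would, in place of code of your own. Each camera call takes 0.05 s, during which the arm holds its last target. There are 200 camera calls.

TASK

Without touching either, show by pointing which battery goes where: with the fingers pointing down, bring the fingertips a few centimetres (about 3) above the top of the standing green battery and stay there about two seconds, then do the same over the middle of the small wooden tray. Then press the red call button all the way down, let it come up again and move clear of it. Do not point at or pass low over the yellow batteries, and touch nothing but the button.

Things in the scene. Friction and masses are not known exactly. Their poses are not given: they have to be found in the camera images.
- green_cell: AA battery with a green barrel (tan band and green cap above), standing on end on the desk mat, 14 mm diameter, 50 mm high, loose; origin at the centre of its underside, z up. The thing to point at first; it may stand in any of the four places among the two yellow batteries and the jar, at least 50 mm from each of them centre to centre
- yellow_cell_1: AA battery with an ochre yellow barrel (tan band, yellow cap), standing, 14 mm diameter, 50 mm high, loose; origin at the centre of its underside. Not to be pointed at
- yellow_cell_2: second yellow AA battery, the same in look and size; origin at the centre of its underside. Not to be pointed at
- parts_jar: clear screw-top jar with a black lid and small springs inside, 50 mm diameter, 48 mm high, loose; origin at the centre of its underside
- wood_tray: small square olive-wood tray, 82 x 86 mm, walls 20 mm high and 11 mm thick, floor 6 mm thick, empty, loose; origin at the centre of its underside. The thing to point at second; the tray stands at one side of the batteries, left or right, and the button at the other
- call_button (a joint): travel of the red push button: 0 up, 0.006 m fully down; sprung, about 4 N to hold it fully down, comes up by itself
- call_button_top (a point): centre of the top face of the red push button (36 mm diameter), which is pressed straight down; it moves with the button. When up it lies 22 mm above the mat. Its round black housing, 52 mm diameter and 12 mm high, is fixed to the mat
- mouse: black mouse, 120 x 59 x 39 mm, loose, back right; origin at the centre of its underside. Bystander
- earbud_case: white earbud case, 47 x 58 x 25 mm, shut, loose, back left; origin at the centre of its underside. Bystander
Things that resemble listed ones, but are neither listed nor needed, are in the scene too. Several things look just like the part that bears call_button: the one meant starts farthest to the robot's right.

How it is judged:
On the way, in this order (a step that is already met when the one before it is completed fails the run):
1. points at the green battery: tool pointing down, TCP within 25 mm of its axis and no higher than 80 mm above its top, for 1.7 s (horizontal distance between the grasp point and green_cell below 0.025 m and height (world z) of the grasp point between 0.055 and 0.13 m and angle between the grasp point's own z axis and vertical above 2.3 rad), for 1.7 s.
2. points at the wooden tray: tool pointing down, TCP within 30 mm of its middle and no higher than 80 mm above its rim, for 1.7 s (horizontal distance between the grasp point and wood_tray below 0.03 m and height (world z) of the grasp point between 0.03 and 0.1 m and angle between the grasp point's own z axis and vertical above 2.3 rad), for 1.7 s.
3. the fingers press the red button down at least 4.5 of its 6 mm (value of joint call_button above 0.0045 m and contact force between the fingers and call_button above 0.5 N), for 0.05 s.
At the end, for the whole second after the job is handed in: The button is up again (within 1.5 mm); batteries, jar and tray stand upright (within 0.1 rad) and still, and they, the mouse and the earbud case are within 6 mm of where they were (value of joint call_button below 0.0015 m and angle between each of green_cell, yellow_cell_1, yellow_cell_2, parts_jar, wood_tray's own z axis and vertical below 0.1 rad and distance of each of green_cell, yellow_cell_1, yellow_cell_2, parts_jar, wood_tray, mouse, earbud_case from where it was at the start of the episode below 0.006 m and linear speed of each of green_cell, yellow_cell_1, yellow_cell_2, parts_jar, wood_tray below 0.02 m/s); the robot touches nothing.
It fails at once if the robot touches a battery, the jar, the tray, the mouse or the earbud case (over 0.3 N) (contact force between any of the fingers, the arm and green_cell above 0.3 N or contact force between any of the fingers, the arm and yellow_cell_1 above 0.3 N or contact force between any of the fingers, the arm and yellow_cell_2 above 0.3 N or contact force between any of the fingers, the arm and parts_jar above 0.3 N or contact force between any of the fingers, the arm and wood_tray above 0.3 N or contact force between any of the fingers, the arm and mouse above 0.3 N or contact force between any of the fingers, the arm and earbud_case above 0.3 N).
It fails at once if the fingers touch anything (over 1 N) more than 80 mm from the button (contact force between the fingers and anything else above 1 N and horizontal distance between the grasp point and call_button_top above 0.08 m).
It fails at once if a battery, the jar or the tray is lifted (height (world z) of any of green_cell, yellow_cell_1, yellow_cell_2, parts_jar, wood_tray above 0.015 m).
It fails at once if the TCP goes within 20 mm of a yellow battery's axis lower than 80 mm above its top ((horizontal distance between the grasp point and yellow_cell_1 below 0.02 m and height (world z) of the grasp point between -1 and 0.13 m) or (horizontal distance between the grasp point and yellow_cell_2 below 0.02 m and height (world z) of the grasp point between -1 and 0.13 m)).
It also fails if it takes over 56 s, if anything falls off the work surface, if the arm or the gripper's body presses on something with over 40 N, if the wrist force passes 120 N, or if a joint passes its speed limit or range.

## Working session

There is one attempt and no reset: what is moved stays moved. The work goes in short steps, Python scripts to look and compute and a tool call to move; the robot and the scene stay as the last step left them, time stands still between calls to the robot, and variables do not carry over. Pictures are saved under pics/ and viewed, at most 10 in all, crops included, and the job is handed in when it is done.

Besides the shell and the picture viewer there is one more tool, called after "Emit:" by a JSON object that holds its "op" and its "data", one argument or row to a line. jog_arm: Moves the arm, as the interface text tells. Its arguments: {"type":"object","properties":{"increments":{"type":"array","items":{"type":"array","items":{"type":"array","items":{"type":"number"}}}},"force":{"type":"number"}},"required":["increments"]}

```bash
mkdir -p pics
python3 - <<'E'
from workcell import read_state, viewer
import cv2, numpy as np
for n in("scene","side"):
    p,d=viewer.read_camera(n); c=viewer.camera_params(n)
    cv2.imwrite(f"pics/{n}0.png",p); np.savez(f"{n}0.npz",p=p,d=d,**c)
    print(n,c)
s=read_state();print(s["time"],s["tool_pos"],s["tcp_rot"],s["width"])
E
```

```text
scene {'fx': 457.76524827542437, 'fy': 457.76524827542437, 'cx': 323.25487454822195, 'cy': 197.75690965519027, 'R': array([[ 0.91116109, -0.41164913,  0.01817853],
       [-0.28355545, -0.65842146, -0.69719257],
       [ 0.29896785,  0.63010012, -0.71665337]]), 't': array([-0.5461632 ,  0.08329133,  1.42371918])}
side {'fx': 372.0134899956905, 'fy': 372.0134899956905, 'cx': 323.5627276804249, 'cy': 203.71411377931184, 'R': array([[-9.98816296e-01, -4.37468825e-02, -2.12654039e-02],
       [ 7.46518512e-04,  4.23347268e-01, -9.05967181e-01],
       [ 4.86358905e-02, -9.04910659e-01, -4.22813493e-01]]), 't': array([0.54231351, 0.10409355, 0.95652137])}
0.1 [0.26864156 0.61853026 0.24875789] [-0.63905128 -3.07538432  0.00323767] 1.0020927516927405
```

View pics/scene0.png

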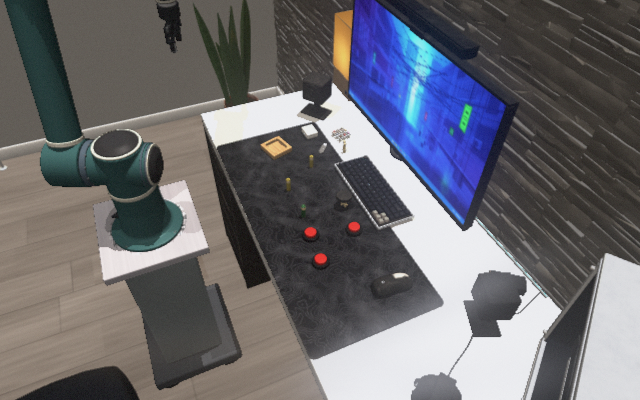

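View pics/side0.png

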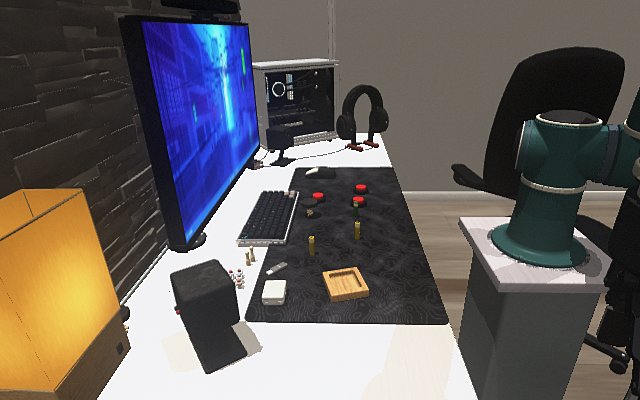

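The scene view shows the tray at (276,147), yellow cells at (288,185) and (311,161), the green cell at (303,210), the jar at (343,203), and three red buttons at (310,233), (354,228) and (320,260). The side view agrees, with the tray at (346,284), yellows at (311,245) and (357,230), and green at about (357,208) in front of a button.

```bash
cat > h.py <<'E'
import numpy as np, cv2
def ray(c,u,v,z):
    R,t=c["R"],c["t"]; o=-R.T@t
    d=R.T@np.array([(u-c["cx"])/c["fx"],(v-c["cy"])/c["fy"],1]); return o+d*(z-o[2])/d[2]
def blobs(p,lo,hi,amin=5):
    hsv=cv2.cvtColor(p,cv2.COLOR_BGR2HSV); m=cv2.inRange(hsv,lo,hi)
    n,l,s,c=cv2.connectedComponentsWithStats(m)
    return [(c[i],s[i]) for i in range(1,n) if s[i][4]>=amin]
E
python3 - <<'E'
from h import *
for n,box in(("scene",(200,420,110,290)),("side",(230,450,160,310))):
    c=np.load(n+"0.npz");p=c["p"].copy(); a,b,e,f=box
    m=np.zeros_like(p);m[e:f,a:b]=p[e:f,a:b]
    for name,lo,hi,z in(("red",(0,170,120),(6,255,255),.022),("green",(40,80,30),(85,255,255),.03),("yel",(10,90,60),(35,255,255),.025)):
        for ce,s in blobs(m,lo,hi):
            u,v=ce; dd=c["d"][int(v),int(u)]
            X=c["R"].T@(np.array([(u-c["cx"])/c["fx"]*dd,(v-c["cy"])/c["fy"]*dd,dd])-c["t"])
            print(n,name,ce.round(1),s,ray(c,u,v,z).round(3),X.round(3))
p=np.load("scene0.npz")["p"][130:280,240:380];q=np.load("side0.npz")["p"][170:300,290:400]
a=cv2.resize(p,(560,600),interpolation=2);cv2.imwrite("pics/s1.png",a)
E
```

```text
scene red [353.8 226.2] [348 222  12   9  84] [ 0.577 -0.278  0.022] [ 0.575 -0.28   0.025]
scene red [310.2 231.7] [305 227  12  10  92] [ 0.445 -0.245  0.022] [ 0.446 -0.243  0.019]
scene red [320.2 258.3] [314 253  13  11 107] [ 0.432 -0.348  0.022] [ 0.432 -0.348  0.023]
scene green [303.1 205.7] [302 205   3   3   7] [ 0.464 -0.143  0.03 ] [ 0.457 -0.162  0.051]
scene green [303.  213.2] [302 211   3   6  14] [ 0.451 -0.173  0.03 ] [ 0.453 -0.168  0.025]
scene yel [275.8 147. ] [260 136  32  24 436] [0.487 0.169 0.025] [0.493 0.189 0.008]
scene yel [310.6 156.1] [309 155   4   3  11] [0.583 0.074 0.025] [0.574 0.052 0.045]
scene yel [311.  163.2] [310 160   3   7  20] [0.569 0.039 0.025] [0.571 0.044 0.02 ]
scene yel [287.8 179.4] [286 178   5   4  16] [ 0.465 -0.006  0.025] [ 0.456 -0.032  0.051]
scene yel [288.1 186.6] [286 183   5   8  28] [ 0.454 -0.039  0.025] [ 0.454 -0.038  0.023]
side red [360.5 186.4] [356 184  10   6  43] [ 0.431 -0.339  0.022] [ 0.431 -0.336  0.023]
side red [317.4 195. ] [313 193  10   5  47] [ 0.574 -0.267  0.022] [ 0.575 -0.274  0.019]
side red [35
[... 270 characters left out ...]
yel [355.5 204.5] [354 204   4   2   8] [ 0.453 -0.188  0.025] [ 0.454 -0.152  0.042]
side yel [309.5 212. ] [307 210   6   6  22] [ 0.59  -0.136  0.025] [ 0.593 -0.163  0.012]
side yel [357.  229.9] [355 221   5  19  88] [ 0.454 -0.028  0.025] [ 0.455 -0.019  0.03 ]
side yel [311.2 245.2] [309 236   6  19 100] [0.571 0.051 0.025] [0.57  0.057 0.029]
side yel [251.8 254.9] [250 247   5  15  37] [0.711 0.097 0.025] [0.715 0.082 0.015]
side yel [247.7 259.2] [246 252   4  14  30] [0.716 0.115 0.025] [0.722 0.098 0.014]
side yel [344.8 284.2] [ 322  267   47   36 1232] [0.489 0.207 0.025] [0.488 0.184 0.008]
side yel [441.9 282.4] [434 279  16  10  79] [0.285 0.197 0.025] [-0.056 -0.853 -0.762]
```

View pics/s1.png

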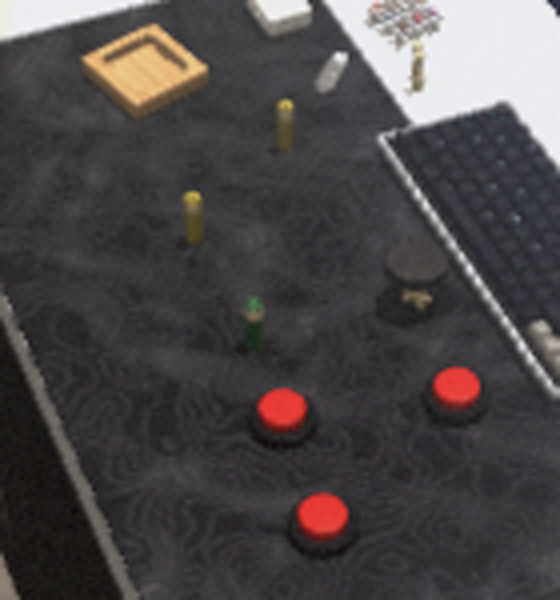

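Emit:
{"op": "jog_arm", "data": {
  "increments": [
    [[-0.73, -0.97, 0, 0, 0, 0, -1], [-0.73, -0.97, 0, 0, 0, 0, -1], [-0.73, -0.97, 0, 0, 0, 0, -1], [-0.73, -0.97, 0, 0, 0, 0, -1], [-0.73, -0.97, 0, 0, 0, 0, -1]]
  ]
}}

```text
time: 0.52
tool_pos: [0.3112, 0.4401, 0.2492]
tcp_rot: [-0.638, -3.076, 0.002]
wrist_force: [0.2, -0.4, -0.4]
width: 0.298
grip_force: 0.0
```

Emit:
{"op": "jog_arm", "data": {
  "increments": [
    [[-0.73, -0.97, 0, 0, 0, 0, -1], [-0.73, -0.97, 0, 0, 0, 0, -1], [-0.73, -0.97, 0, 0, 0, 0, -1], [-0.73, -0.97, 0, 0, 0, 0, -1], [-0.73, -0.97, 0, 0, 0, 0, -1]]
  ]
}}

```text
time: 0.93
tool_pos: [0.3535, 0.2631, 0.2496]
tcp_rot: [-0.638, -3.076, 0.001]
wrist_force: [0.8, -0.7, -0.1]
width: -0.004
grip_force: 0.0
```

Emit:
{"op": "jog_arm", "data": {
  "increments": [
    [[-0.73, -0.97, 0, 0, 0, 0, -1], [-0.73, -0.97, 0, 0, 0, 0, -1], [-0.73, -0.97, 0, 0, 0, 0, -1], [-0.73, -0.97, 0, 0, 0, 0, -1], [-0.73, -0.97, 0, 0, 0, 0, -1]]
  ]
}}

```text
time: 1.35
tool_pos: [0.396, 0.0861, 0.2498]
tcp_rot: [0.639, 3.076, 0.0]
wrist_force: [0.8, 0.4, 0.3]
width: 0.004
grip_force: 0.0
```

Emit:
{"op": "jog_arm", "data": {
  "increments": [
    [[-0.73, -0.97, 0, 0, 0, 0, -1], [-0.73, -0.97, 0, 0, 0, 0, -1], [-0.73, -0.97, 0, 0, 0, 0, -1], [-0.73, -0.97, 0, 0, 0, 0, -1], [-0.73, -0.97, 0, 0, 0, 0, -1]]
  ]
}}

```text
time: 1.77
tool_pos: [0.4384, -0.091, 0.2497]
tcp_rot: [-0.64, -3.076, -0.0]
wrist_force: [-0.2, 1.1, 0.8]
width: 0.001
grip_force: 0.0
```

```bash
cat > w.py <<'E'
from workcell import read_state, viewer
from h import *
from scipy.spatial.transform import Rotation as Ro
import sys
s=read_state(); p,d=viewer.read_camera("wrist"); c=viewer.camera_params("wrist")
cv2.imwrite(f"pics/{sys.argv[1]}.png",p)
T=np.eye(4);T[:3,:3]=Ro.from_rotvec(s["tcp_rot"]).as_matrix();T[:3,3]=s["tool_pos"]
M=np.linalg.inv(T@c["hand_eye"]);c["R"]=M[:3,:3];c["t"]=M[:3,3]
print(s["tool_pos"])
for name,lo,hi,z in(("red",(0,170,120),(6,255,255),.022),("green",(40,80,30),(85,255,255),.05),("yel",(10,90,60),(35,255,255),.05)):
    for ce,st in blobs(p,lo,hi,30):
        u,v=ce; dd=d[int(v),int(u)]
        X=c["R"].T@(np.array([(u-c["cx"])/c["fx"]*dd,(v-c["cy"])/c["fy"]*dd,dd])-c["t"])
        print(name,ce.round(),st,"plane",ray(c,u,v,z).round(3),"depth",X.round(3))
E
python3 w.py w1
```

```text
[ 0.43844442 -0.09102881  0.24971609]
red [195. 233.] [186 216  31  30 181] plane [ 0.445 -0.248  0.022] depth [ 0.444 -0.247  0.024]
red [114. 256.] [100 241  32  30 565] plane [ 0.433 -0.347  0.022] depth [ 0.433 -0.347  0.021]
red [219. 336.] [215 328   8  16  90] plane [ 0.573 -0.286  0.022] depth [ 0.573 -0.286  0.022]
green [269. 220.] [264 214  12  12 103] plane [ 0.457 -0.158  0.05 ] depth [ 0.379 -0.065  0.374]
yel [585. 110.] [ 526   52  114  118 3504] plane [0.478 0.158 0.05 ] depth [0.491 0.189 0.006]
yel [578. 103.] [570  98  16  12  33] plane [0.468 0.154 0.05 ] depth [0.48  0.183 0.007]
yel [562. 116.] [557 110  12  12  48] plane [0.474 0.138 0.05 ] depth [0.487 0.165 0.006]
yel [582. 131.] [568 121  30  20  74] plane [0.495 0.151 0.05 ] depth [0.511 0.18  0.007]
yel [616. 138.] [590 122  50  36 141] plane [0.515 0.18  0.05 ] depth [0.527 0.202 0.021]
yel [387. 167.] [376 156  22  21 268] plane [ 0.454 -0.029  0.05 ] depth [ 0.454 -0.029  0.049]
yel [482. 229.] [474 221  20  18 185] plane [0.552 0.037 0.05 ] depth [0.568 0.046 0.021]
yel [498. 241.] [491 234  15  15 172] plane [0.572 0.048 0.05 ] depth [0.571 0.048 0.051]
```

View pics/w1.png

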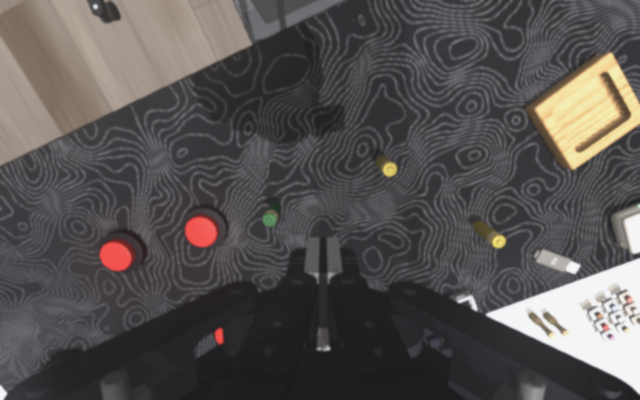

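The wrist view confirms the plan: green cap at (269,220), yellow caps at (390,169) and (498,241), target button at (116,256), tray at (587,110). All agree with the earlier positions to within 2–3 mm.

Emit:
{"op": "jog_arm", "data": {
  "increments": [
    [[-0.71, -0.91, 0, 0, 0, 0, -1], [-0.71, -0.91, 0, 0, 0, 0, -1], [0, 0, 1, 0, 0, 0, -1], [0, 0, 1, 0, 0, 0, -1], [0, 0, 1, 0, 0, 0, -1]]
  ]
}}

```text
time: 2.23
tool_pos: [0.4564, -0.157, 0.1592]
tcp_rot: [0.642, 3.074, -0.0]
wrist_force: [1.1, -0.4, 0.3]
width: -0.001
grip_force: 0.0
```

Emit:
{"op": "jog_arm", "data": {
  "increments": [
    [[0, 0, 1, 0, 0, 0, -1], [0, 0, 0.5, 0, 0, 0, -1], [0, 0, 0.5, 0, 0, 0, -1], [0, 0, 0, 0, 0, 0, -1], [0, 0, 0, 0, 0, 0, -1]]
  ]
}}

```text
time: 2.65
tool_pos: [0.455, -0.1556, 0.099]
tcp_rot: [-0.638, -3.073, -0.001]
wrist_force: [0.4, -1.3, -0.1]
width: 0.0
grip_force: 0.0
```

Emit:
{"op": "jog_arm", "data": {
  "increments": [
    [[0, 0, 0, 0, 0, 0, -1], [0, 0, 0, 0, 0, 0, -1], [0, 0, 0, 0, 0, 0, -1], [0, 0, 0, 0, 0, 0, -1], [0, 0, 0, 0, 0, 0, -1]]
  ]
}}

```text
time: 3.07
tool_pos: [0.4566, -0.1565, 0.1008]
tcp_rot: [0.639, 3.074, -0.0]
wrist_force: [-0.7, 1.1, 0.3]
width: 0.0
grip_force: 0.0
```

Emit:
{"op": "jog_arm", "data": {
  "increments": [
    [[0, 0, 0, 0, 0, 0, -1], [0, 0, 0, 0, 0, 0, -1], [0, 0, 0, 0, 0, 0, -1], [0, 0, 0, 0, 0, 0, -1], [0, 0, 0, 0, 0, 0, -1]]
  ]
}}

```text
time: 3.48
tool_pos: [0.456, -0.1562, 0.0999]
tcp_rot: [-0.639, -3.076, -0.0]
wrist_force: [-1.2, 0.9, -0.3]
width: -0.002
grip_force: 0.0
```

Emit:
{"op": "jog_arm", "data": {
  "increments": [
    [[0, 0, 0, 0, 0, 0, -1], [0, 0, 0, 0, 0, 0, -1], [0, 0, 0, 0, 0, 0, -1], [0, 0, 0, 0, 0, 0, -1], [0, 0, 0, 0, 0, 0, -1]]
  ]
}}

```text
time: 3.9
tool_pos: [0.4561, -0.1563, 0.1]
tcp_rot: [-0.639, -3.076, 0.0]
wrist_force: [-0.6, -0.4, -0.7]
width: -0.002
grip_force: 0.0
```

Emit:
{"op": "jog_arm", "data": {
  "increments": [
    [[0, 0, 0, 0, 0, 0, -1], [0, 0, 0, 0, 0, 0, -1], [0, 0, 0, 0, 0, 0, -1], [0, 0, 0, 0, 0, 0, -1], [0, 0, 0, 0, 0, 0, -1]]
  ]
}}

```text
time: 4.32
tool_pos: [0.4561, -0.1563, 0.1]
tcp_rot: [0.639, 3.076, -0.0]
wrist_force: [0.5, 0.4, 0.0]
width: 0.006
grip_force: 0.0
```

Emit:
{"op": "jog_arm", "data": {
  "increments": [
    [[0, 0, 0, 0, 0, 0, -1], [0, 0, 0, 0, 0, 0, -1], [0, 0, 0, 0, 0, 0, -1], [0, 0, 0, 0, 0, 0, -1], [0, 0, 0, 0, 0, 0, -1]]
  ]
}}

```text
time: 4.73
tool_pos: [0.4561, -0.1563, 0.1]
tcp_rot: [0.639, 3.076, -0.0]
wrist_force: [0.8, -0.5, -0.7]
width: -0.003
grip_force: 0.0
```

Emit:
{"op": "jog_arm", "data": {
  "increments": [
    [[0, 0, -1, 0, 0, 0, -1], [0, 0, -1, 0, 0, 0, -1], [0, 0, -1, 0, 0, 0, -1], [0, 0, -1, 0, 0, 0, -1], [0, 0, 0, 0, 0, 0, -1]]
  ]
}}

```text
time: 5.15
tool_pos: [0.46, -0.1578, 0.2272]
tcp_rot: [0.637, 3.064, -0.003]
wrist_force: [1.2, -0.5, 1.3]
width: 0.001
grip_force: 0.0
```

Emit:
{"op": "jog_arm", "data": {
  "increments": [
    [[0.29, 0.91, 0, 0, 0, 0, -1], [0.29, 0.91, 0, 0, 0, 0, -1], [0.29, 0.91, 0, 0, 0, 0, -1], [0.29, 0.91, 0, 0, 0, 0, -1], [0.29, 0.91, 0, 0, 0, 0, -1]]
  ]
}}

```text
time: 5.57
tool_pos: [0.4704, -0.0126, 0.2197]
tcp_rot: [-0.64, -3.076, -0.0]
wrist_force: [0.7, -0.2, -0.4]
width: -0.003
grip_force: 0.0
```

Emit:
{"op": "jog_arm", "data": {
  "increments": [
    [[0.29, 0.91, 0, 0, 0, 0, -1], [0.29, 0.91, 0, 0, 0, 0, -1], [0.29, 0.91, 0, 0, 0, 0, -1], [0.29, 0.91, 0, 0, 0, 0, -1], [0.29, 0.91, 0, 0, 0, 0, -1]]
  ]
}}

```text
time: 5.98
tool_pos: [0.4848, 0.1302, 0.2196]
tcp_rot: [-0.639, -3.076, 0.0]
wrist_force: [0.2, -0.4, 0.3]
width: -0.001
grip_force: 0.0
```

Emit:
{"op": "jog_arm", "data": {
  "increments": [
    [[0.29, 0.91, 0, 0, 0, 0, -1], [0.29, 0.91, 0, 0, 0, 0, -1], [0, 0, 0, 0, 0, 0, -1], [0, 0, 0, 0, 0, 0, -1], [0, 0, 0, 0, 0, 0, -1]]
  ]
}}

```text
time: 6.4
tool_pos: [0.4905, 0.1855, 0.2195]
tcp_rot: [-0.638, -3.075, 0.001]
wrist_force: [0.3, -0.5, 0.5]
width: 0.001
grip_force: 0.0
```

```bash
python3 w.py w2
```

```text
[0.49051784 0.18554576 0.21946396]
red [  2. 394.] [  0 388   7  12  61] plane [ 0.577 -0.261  0.022] depth [ 0.578 -0.262  0.021]
yel [320. 179.] [ 263  119  118  116 5998] plane [0.485 0.185 0.05 ] depth [0.493 0.181 0.007]
yel [122. 227.] [110 219  25  19 262] plane [ 0.454 -0.     0.05 ] depth [ 0.457 -0.02   0.023]
yel [101. 240.] [ 93 233  17  15 200] plane [ 0.457 -0.026  0.05 ] depth [ 0.457 -0.026  0.049]
```

View pics/w2.png

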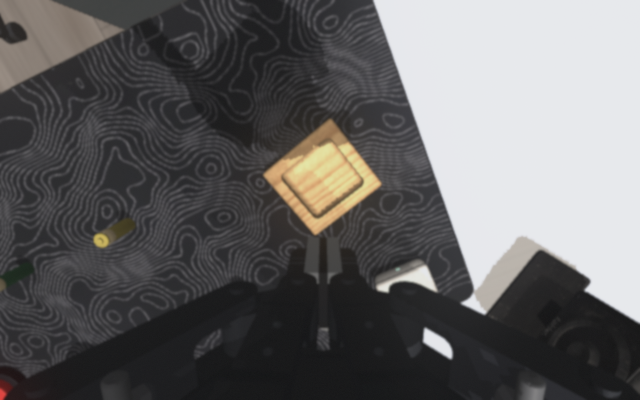

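The tray is centred at (322,178) in this view, directly under the planned point. I'll go down, hold and come back up.

Emit:
{"op": "jog_arm", "data": {
  "increments": [
    [[0, 0, 1, 0, 0, 0, -1], [0, 0, 1, 0, 0, 0, -1], [0, 0, 1, 0, 0, 0, -1], [0, 0, 1, 0, 0, 0, -1], [0, 0, 0.5, 0, 0, 0, -1]]
  ]
}}

```text
time: 6.87
tool_pos: [0.4883, 0.1835, 0.0813]
tcp_rot: [-0.641, -3.071, 0.004]
wrist_force: [-0.8, -0.1, -1.0]
width: -0.001
grip_force: 0.0
```

Emit:
{"op": "jog_arm", "data": {
  "increments": [
    [[0, 0, 0.5, 0, 0, 0, -1], [0, 0, 0, 0, 0, 0, -1], [0, 0, 0, 0, 0, 0, -1], [0, 0, 0, 0, 0, 0, -1], [0, 0, 0, 0, 0, 0, -1]]
  ]
}}

```text
time: 7.28
tool_pos: [0.4922, 0.1858, 0.0716]
tcp_rot: [0.64, 3.073, 0.002]
wrist_force: [0.1, -0.7, 0.8]
width: 0.0
grip_force: 0.0
```

Emit:
{"op": "jog_arm", "data": {
  "increments": [
    [[0, 0, 0, 0, 0, 0, -1], [0, 0, 0, 0, 0, 0, -1], [0, 0, 0, 0, 0, 0, -1], [0, 0, 0, 0, 0, 0, -1], [0, 0, 0, 0, 0, 0, -1]]
  ]
}}

```text
time: 7.7
tool_pos: [0.491, 0.1859, 0.0702]
tcp_rot: [0.639, 3.076, 0.0]
wrist_force: [0.4, -0.0, -0.5]
width: 0.0
grip_force: 0.0
```

Emit:
{"op": "jog_arm", "data": {
  "increments": [
    [[0, 0, 0, 0, 0, 0, -1], [0, 0, 0, 0, 0, 0, -1], [0, 0, 0, 0, 0, 0, -1], [0, 0, 0, 0, 0, 0, -1], [0, 0, 0, 0, 0, 0, -1]]
  ]
}}

```text
time: 8.12
tool_pos: [0.4909, 0.1858, 0.0699]
tcp_rot: [-0.639, -3.076, 0.0]
wrist_force: [-0.5, -0.2, 0.2]
width: -0.0
grip_force: 0.0
```

Emit:
{"op": "jog_arm", "data": {
  "increments": [
    [[0, 0, 0, 0, 0, 0, -1], [0, 0, 0, 0, 0, 0, -1], [0, 0, 0, 0, 0, 0, -1], [0, 0, 0, 0, 0, 0, -1], [0, 0, 0, 0, 0, 0, -1]]
  ]
}}

```text
time: 8.53
tool_pos: [0.4909, 0.1858, 0.07]
tcp_rot: [-0.639, -3.076, 0.0]
wrist_force: [-0.1, -1.1, 0.5]
width: -0.001
grip_force: 0.0
```

Emit:
{"op": "jog_arm", "data": {
  "increments": [
    [[0, 0, 0, 0, 0, 0, -1], [0, 0, 0, 0, 0, 0, -1], [0, 0, 0, 0, 0, 0, -1], [0, 0, 0, 0, 0, 0, -1], [0, 0, 0, 0, 0, 0, -1]]
  ]
}}

```text
time: 8.95
tool_pos: [0.4909, 0.1858, 0.07]
tcp_rot: [-0.639, -3.076, 0.0]
wrist_force: [-0.2, 0.5, -0.3]
width: -0.004
grip_force: 0.0
```

Emit:
{"op": "jog_arm", "data": {
  "increments": [
    [[0, 0, -1, 0, 0, 0, -1], [0, 0, -1, 0, 0, 0, -1], [0, 0, -1, 0, 0, 0, -1], [0, 0, -1, 0, 0, 0, -1], [0, 0, -1, 0, 0, 0, -1]]
  ]
}}

```text
time: 9.37
tool_pos: [0.4906, 0.1857, 0.2214]
tcp_rot: [-0.639, -3.076, 0.0]
wrist_force: [0.8, 0.1, 0.3]
width: -0.002
grip_force: 0.0
```

Emit:
{"op": "jog_arm", "data": {
  "increments": [
    [[-0.295, -0.947, 0, 0, 0, 0, -1], [-0.295, -0.947, 0, 0, 0, 0, -1], [-0.295, -0.947, 0, 0, 0, 0, -1], [-0.295, -0.947, 0, 0, 0, 0, -1], [-0.295, -0.947, 0, 0, 0, 0, -1]]
  ]
}}

```text
time: 9.78
tool_pos: [0.4745, 0.0367, 0.2202]
tcp_rot: [0.638, 3.076, 0.0]
wrist_force: [0.8, -1.1, 0.1]
width: -0.004
grip_force: 0.0
```

Emit:
{"op": "jog_arm", "data": {
  "increments": [
    [[-0.295, -0.947, 0, 0, 0, 0, -1], [-0.295, -0.947, 0, 0, 0, 0, -1], [-0.295, -0.947, 0, 0, 0, 0, -1], [-0.295, -0.947, 0, 0, 0, 0, -1], [-0.295, -0.947, 0, 0, 0, 0, -1]]
  ]
}}

```text
time: 10.2
tool_pos: [0.4584, -0.1114, 0.2201]
tcp_rot: [0.639, 3.076, 0.0]
wrist_force: [0.2, -0.7, 0.4]
width: 0.001
grip_force: 0.0
```

Emit:
{"op": "jog_arm", "data": {
  "increments": [
    [[-0.295, -0.947, 0, 0, 0, 0, -1], [-0.295, -0.947, 0, 0, 0, 0, -1], [-0.295, -0.947, 0, 0, 0, 0, -1], [-0.295, -0.947, 0, 0, 0, 0, -1], [-0.295, -0.947, 0, 0, 0, 0, -1]]
  ]
}}

```text
time: 10.62
tool_pos: [0.4424, -0.2594, 0.2201]
tcp_rot: [0.64, 3.076, -0.0]
wrist_force: [0.1, -0.0, 0.1]
width: -0.001
grip_force: 0.0
```

Emit:
{"op": "jog_arm", "data": {
  "increments": [
    [[-0.295, -0.947, 0, 0, 0, 0, -1], [-0.295, -0.947, 0, 0, 0, 0, -1], [-0.295, -0.947, 0, 0, 0, 0, -1], [0, 0, 0, 0, 0, 0, -1], [0, 0, 0, 0, 0, 0, -1]]
  ]
}}

```text
time: 11.03
tool_pos: [0.4328, -0.3479, 0.2198]
tcp_rot: [-0.643, -3.075, -0.001]
wrist_force: [-0.5, 0.5, -0.7]
width: -0.002
grip_force: 0.0
```

```bash
python3 w.py w3
```

```text
[ 0.43280678 -0.34792795  0.21978282]
red [437. 139.] [412 128  35  35 195] plane [ 0.442 -0.234  0.022] depth [ 0.442 -0.234  0.022]
red [443. 277.] [424 259  33  30 483] plane [ 0.581 -0.274  0.022] depth [ 0.582 -0.274  0.021]
green [512. 121.] [503 115  18  13 121] plane [ 0.447 -0.178  0.05 ] depth [ 0.454 -0.164  0.021]
green [535. 122.] [528 115  15  15 167] plane [ 0.456 -0.16   0.05 ] depth [ 0.456 -0.16   0.05 ]
```

View pics/w3.png

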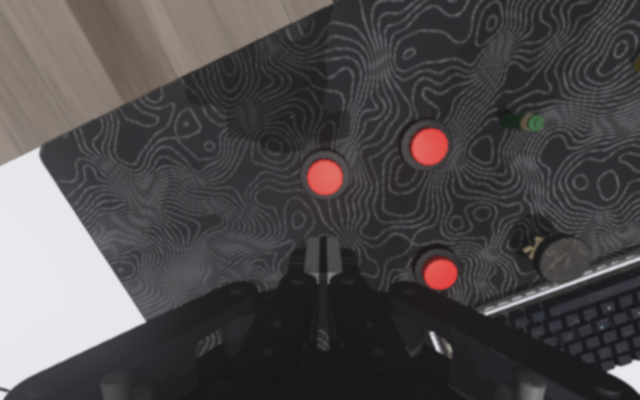

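The three red buttons are at (325,177), (429,146) and (440,274). The target is the leftmost in this view, at (325,177), which is the robot's far right and on the same image column as the fingers. Its measured (0.433,-0.347) puts the TCP over it, so I'll go down.

Emit:
{"op": "jog_arm", "data": {
  "increments": [
    [[0, 0, 1, 0, 0, 0, -1], [0, 0, 1, 0, 0, 0, -1], [0, 0, 1, 0, 0, 0, -1], [0, 0, 1, 0, 0, 0, -1], [0, 0, 0.7, 0, 0, 0, -1]]
  ]
}}

```text
time: 11.5
tool_pos: [0.4323, -0.344, 0.0763]
tcp_rot: [-0.636, -3.074, -0.003]
wrist_force: [-0.1, -0.2, 0.1]
width: 0.002
grip_force: 0.0
```

Emit:
{"op": "jog_arm", "data": {
  "increments": [
    [[0, 0, 0.5, 0, 0, 0, -1], [0, 0, 0.4, 0, 0, 0, -1], [0, 0, 0, 0, 0, 0, -1], [0, 0, 0, 0, 0, 0, -1], [0, 0, 0, 0, 0, 0, -1]]
  ]
}}

```text
time: 11.92
tool_pos: [0.4342, -0.3469, 0.0532]
tcp_rot: [0.638, 3.074, -0.001]
wrist_force: [0.9, 0.3, 0.0]
width: -0.003
grip_force: 0.0
```

Emit:
{"op": "jog_arm", "data": {
  "increments": [
    [[0, 0, 0.2, 0, 0, 0, -1], [0, 0, 0.1, 0, 0, 0, -1], [0, 0, 0.1, 0, 0, 0, -1], [0, 0, 0, 0, 0, 0, -1], [0, 0, 0, 0, 0, 0, -1]]
  ]
}}

```text
time: 12.33
tool_pos: [0.4334, -0.3469, 0.0402]
tcp_rot: [0.639, 3.076, -0.0]
wrist_force: [0.1, 0.7, 1.7]
width: 0.001
grip_force: 0.6
```

Emit:
{"op": "jog_arm", "data": {
  "increments": [
    [[0, 0, 0.1, 0, 0, 0, -1], [0, 0, 0.1, 0, 0, 0, -1], [0, 0, 0, 0, 0, 0, -1], [0, 0, 0, 0, 0, 0, -1], [0, 0, 0, 0, 0, 0, -1]]
  ]
}}

```text
time: 12.75
tool_pos: [0.4336, -0.3471, 0.0347]
tcp_rot: [0.639, 3.075, -0.001]
wrist_force: [-1.3, 1.3, 7.5]
width: 0.003
grip_force: 3.3
```

Emit:
{"op": "jog_arm", "data": {
  "increments": [
    [[0, 0, 0.04, 0, 0, 0, -1], [0, 0, 0, 0, 0, 0, -1], [0, 0, 0, 0, 0, 0, -1], [0, 0, 0, 0, 0, 0, -1], [0, 0, 0, 0, 0, 0, -1]]
  ]
}}

```text
time: 13.17
tool_pos: [0.4336, -0.3471, 0.0345]
tcp_rot: [0.639, 3.075, -0.001]
wrist_force: [-3.5, 2.6, 14.1]
width: -0.004
grip_force: 6.9
```

Emit:
{"op": "jog_arm", "data": {
  "increments": [
    [[0, 0, -0.3, 0, 0, 0, -1], [0, 0, -0.6, 0, 0, 0, -1], [0, 0, -1, 0, 0, 0, -1], [0, 0, -1, 0, 0, 0, -1], [0, 0, -1, 0, 0, 0, -1]]
  ]
}}

```text
time: 13.58
tool_pos: [0.4326, -0.3462, 0.1502]
tcp_rot: [-0.639, -3.074, -0.001]
wrist_force: [-0.0, -0.2, 0.1]
width: -0.001
grip_force: 0.0
```

Emit:
{"op": "jog_arm", "data": {
  "increments": [
    [[0, 0, -1, 0, 0, 0, -1], [0, 0, -1, 0, 0, 0, -1], [0, 0, 0, 0, 0, 0, -1], [0, 0, 0, 0, 0, 0, -1], [0, 0, 0, 0, 0, 0, -1]]
  ]
}}

```text
time: 14.0
tool_pos: [0.4328, -0.3464, 0.2091]
tcp_rot: [-0.639, -3.075, -0.001]
wrist_force: [0.1, -0.5, -0.2]
width: 0.001
grip_force: 0.0
```

Emit:
{"op": "jog_arm", "data": {
  "increments": [
    [[0, 0, 0, 0, 0, 0, -1], [0, 0, 0, 0, 0, 0, -1], [0, 0, 0, 0, 0, 0, -1], [0, 0, 0, 0, 0, 0, -1], [0, 0, 0, 0, 0, 0, -1]]
  ]
}}

```text
time: 14.42
tool_pos: [0.433, -0.3465, 0.209]
tcp_rot: [-0.639, -3.075, -0.001]
wrist_force: [-0.7, -1.4, -0.6]
width: 0.001
grip_force: 0.0
```

The button reached its stop: force rose from 7.5 to 14 N over 0.2 mm. The arm is now clear of it, so I'll hand in.

```bash
python3 -c "
from workcell import bot
print(bot.finish_job())"
```

```text
the job is handed in; nothing more can be done
None
```

The arm pointed at the green battery and then the wooden tray for about two seconds each, pressed the rightmost red button to its stop and moved clear, with no contact felt elsewhere; the job is handed in, but no verdict came back.

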